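# Sort crucibles and furnace tools into their trays

### The arm

A 6-joint arm with a two-finger parallel gripper is mounted at the origin on the work surface. World frame = base frame: x ahead of the robot, y to its left, z up, the work surface at z = 0. Lengths are in mm, angles in rad, forces in N, time in s.
With the tool pointing down it reaches from about 400 to 925 mm from the base axis. Payload 12.5 kg.
Tool frame: the origin (TCP) lies at the very end of the fingers, on their centre line; the grasp point (between the pads) lies 19 mm behind it; z points along the fingers, y is the direction in which the jaws open and shut (so a half turn about z gives the same grasp; the last joint's range is limited). The gripper opens to 95 mm and grips with 3 to 60 N. Pads are 20 mm wide; open, the fingers measure 119 mm over their backs; the gripper's body (75 mm by 180 mm) begins 59 mm behind the grasp point.
Start: joints at [1.096, 0.491, 1.559, -0, 1.092, -0.106], TCP at [225.295, 583, 214.661] pointing down, gripper open.
Joint ranges: [-3.1, 3.1], [-0.84, 2.19], [0.05, 2.79], [-1.13, 4.28], [0.06, 2.93], [-2.69, 2.69]. Speed limits (rad/s): [2.22, 2.22, 2.79, 3.14, 3.14, 3.14].

### API

Orientations are given as a rotation vector (axis times angle).
In Python, from station import r gives the robot as it stands.
- The arm moves only by the shell command python3 -m pendant 'ROWS' [FORCE]. ROWS is JSON, a list of rows, each an object of numbers: "tx", "ty", "tz": the shift along the tool's x, y, z in mm; "rx", "ry", "rz": the turn, a rotation vector about the tool's x, y, z in degrees; "hand": the opening, from 0 (shut) to 1 (fully open). In form: [{"tx": .., "ty": .., "tz": .., "rx": .., "ry": .., "rz": .., "hand": ..}, ...]. A call has 1 to 10 rows; each row is the pose to reach, as a shift and turn from the pose commanded when the call began, along the tool's axes at that moment; what a row does not reach only later rows make up. A row lasts 1/12 s, in which the tool goes at most 41.7 mm and 7.16 degrees, less where a joint would pass 70% of its speed; a pose out of reach is approached as far as the arm can. A call with a gripper value outside its range is refused whole. The fingers move at their own pace and stop on an object; FORCE is the grip in N (left out, the last holds). Time passes only in rows, so rows that repeat a pose let the fingers close. It gives the time, the measured TCP pose, the force and the opening at its end, in the units of the state.
- r.read_state(): the state, without advancing time (a new reading comes with each control period).
- r.get_image(name): name is "scene" or "top" or "wrist"; returns the picture (420x560x3 uint8, red, green, blue); there is no depth.
- r.camera_info(name): a dict with "fx", "fy", "cx", "cy" (pixels), "D" ([k1, k2, p1, p2, k3] as OpenCV has them; the pictures are not rectified), "R" (3x3) and "t" (3): a world point X has camera coordinates R X + t; the wrist camera has in their place "T_tool_cam" (4x4, takes a point from camera to tool coordinates, whose origin is the TCP and whose axes are the flange's). Camera axes: x right, y down, z forward; pixel columns grow to the right and rows downward; lengths in mm; the calibration is good to about 2 mm. A picture is of the moment at which its call begins: read the wrist's pose just before it. camera_info takes no time and is no camera call.
- r.job_done(): hands the job in, once; it reports no verdict.
Trained networks look in the newest picture that a camera, given by its name, has taken for a name from the list of things; names that differ only in an ending like _2 or _b are one class to them, and where a whole thing is asked for, a point or a joint stands for the part that bears it (a point fixed in the world has none). Each returns a list of dicts, best first, with "p" (0 to 1); they miss things now and then, are a little off and sometimes report something else, mostly with a low value. They report only what shows in the picture. A call takes as long as a camera call.
- r.cut_out(camera, target): "mask" (420x560 bool, what is visible of it) and "rect" ([centre column, centre row, width, height] in pixels, round what is visible of it).
- r.landmark_of(camera, target): "centre" ([row, column] in pixels: a listed point, or the origin of a listed thing).
The state is a dict: "t": time; "joint_positions": joint angles; "joint_velocities": joint speeds; "joint_efforts": joint torques, N m; "ee_pos": TCP position; "tcp_rot": TCP orientation; "force": force on the tool from outside, world axes, zero at the start; "wrist_torque": the same for the moment, N m; "opening": finger opening in mm.
Only numpy, scipy, OpenCV 4.12 (cv2) and the standard library are available. Lean on these libraries where they do the work, as an engineer would, in place of code of your own. Each camera call takes 0.05 s, during which the arm holds its last target. There are 200 camera calls.

### The job

Clear the furnace bench: the two trays look alike, so go by what is already in each, and put both loose crucibles into the tray that holds a crucible and the spoon and the tongs into the tray that holds a spatula. Set the porcelain down gently, standing upright on the tray floor, never tipping or dropping any crucible; lay the tools flat and wholly inside their tray. Leave the crucible and the spatula that are already stored in their trays, and leave the firebrick, jar and tin where they are.

Things in the scene. Friction and masses are not known exactly. Their poses are not given: they have to be found in the camera images.
- crucible_tray: Fixed bare aluminium open tray, the one with a crucible in it; otherwise like the other. 250 x 200 mm, 35 mm high, walls and floor 4 mm thick. Origin: centre of its underside, on the bench; x along the 250 mm side, y along the 200 mm side, z up. The stored crucible stands at x = 72 to 82 mm, y = -20 to 20 mm; the rest is free.
- tool_tray: Fixed bare aluminium open tray, the one with a spatula in it; otherwise like the other. 250 x 200 mm, 35 mm high, walls and floor 4 mm thick. Origin: centre of its underside, on the bench; x along the 250 mm side, y along the 200 mm side, z up. The stored spatula lies along x at y = -70 to -60 mm; the rest is free.
- tall_crucible_center (a point): White porcelain crucible, a round open cup 60 mm high, 50 mm across the rim, 44 mm across the foot, about 90 g; stands upright on the bench between the trays, to be sorted. This point: on its axis, half-way up; z along the axis towards the rim.
- low_crucible_center (a point): White porcelain crucible, a round open cup 46 mm high, 62 mm across the rim, 54 mm across the foot, about 90 g; stands upright on the bench between the trays, to be sorted. This point: on its axis, half-way up; z along the axis towards the rim.
- stored_crucible_center (a point): White porcelain crucible, a round open cup 52 mm high, 56 mm across the rim, 48 mm across the foot, about 90 g; stands loose in the crucible tray from the start and stays there. This point: on its axis, half-way up; z along the axis towards the rim.
- spoon_center (a point): Sampling spoon, 170 mm long, about 70 g, lying flat on the bench between the trays, to be sorted: wooden handle 18 mm wide, 14 mm high from x = -85 to 12 mm, thin steel shank, round steel bowl 40 mm across centred at x = 65 mm. This point: its balance point, on the handle, 7 mm above its underside. x runs along the tool to its working end, z up as it lies.
- tongs_center (a point): Closed rigid steel crucible tongs, 180 mm long, about 120 g, lying flat on the bench between the trays, to be sorted: pivot block 44 mm long, 20 mm wide, 12 mm high centred here; jaws (33 mm wide) to +x, finger rings (52 mm over both) to -x. This point: centre of the block, near the balance point, 6 mm up. x runs along the tool to its working end, z up as it lies.
- spatula_center (a point): Spatula, 173 mm long, lying loose in the tool tray from the start and staying there: wooden handle like the spoon's, flat steel blade 24 mm wide. This point: on the handle at the tool's middle, 7 mm above its underside. x runs along the tool to its working end, z up as it lies.
- firebrick: Bystander: half a buff firebrick, 114 x 114 x 64 mm, lying on the bench beyond the work. Origin: centre of its underside.
- desiccant_jar: Bystander: an amber glass jar with a white cap, 72 mm across and 85 mm high, beyond the work. Origin: centre of its underside.
- sample_tin: Bystander: a closed metal tin, 72 mm across and 45 mm high, beyond the work. Origin: centre of its underside.

How it is judged:
By the outcome, as a careful person would: the job done as asked, in the order asked, and still so for the second after the job is handed in, with the robot touching nothing.
It also fails if it takes over 72 s, if anything falls off the work surface, if the arm or the gripper's body presses on something with over 40 N, if the wrist force passes 120 N, or if a joint passes its speed limit or range.

## Working session

There is one attempt and no reset: what is moved stays moved. The work goes in short steps, Python scripts to look and compute and a shell command to move; the robot and the scene stay as the last step left them, time stands still between calls to the robot, and variables do not carry over. Pictures are saved under pics/ and viewed, about 8 in all and at most 12, crops included, and the job is handed in when it is done.

```bash
ls; mkdir -p pics
python3 - <<'E'
from station import r
import cv2,numpy as np
s=r.read_state();print({k:np.round(v,3) for k,v in s.items()})
a=r.get_image("top");b=r.get_image("scene")
cv2.imwrite("pics/top0.png",a[:,:,::-1]);cv2.imwrite("pics/scene0.png",b[:,:,::-1])
for c in("top","scene"):
  print(c,r.camera_info(c))
  for n in["crucible_tray","tool_tray","tall_crucible_center","low_crucible_center","stored_crucible_center","spoon_center","tongs_center","spatula_center"]:
    print(n,[(np.round(d["centre"]),round(d["p"],2)) for d in r.landmark_of(c,n)[:3]])
print(r.camera_info("wrist"),r.read_state()["t"])
E
```

```text
pics
{'t': np.float64(0.0), 'joint_positions': array([ 1.096,  0.492,  1.559,  0.   ,  1.092, -0.106]), 'joint_velocities': array([-0.   , -0.001, -0.   , -0.001,  0.001,  0.001]), 'joint_efforts': array([-2.0000e-03, -6.1266e+01, -2.5816e+01,  6.9000e-02,  4.8000e-02,
       -0.0000e+00]), 'ee_pos': array([225.185, 582.78 , 214.051]), 'tcp_rot': array([-5.760e-01, -3.088e+00,  2.000e-03]), 'force': array([0.845, 0.44 , 0.142]), 'wrist_torque': array([-0.002,  0.013, -0.024]), 'opening': np.float64(95.059)}
top {'fx': 417.7024163475007, 'fy': 417.7024163475007, 'cx': 280.6157263682404, 'cy': 210.09564458243366, 'D': array([-0.13118825,  0.        ,  0.        ,  0.        ,  0.        ]), 'R': array([[ 8.82993812e-04, -9.99544992e-01, -3.01501212e-02],
       [-9.90482847e-01,  3.27547372e-03, -1.37597244e-01],
       [ 1.37633392e-01,  2.99846754e-02, -9.90029277e-01]]), 't': array([  16.81111321,  620.36124175, 1031.91839004])}
crucible_tray [(array([235., 421.]), 0.9)]
tool_tray [(array([249., 148.]), 0.74)]
tall_crucible_center [(array([200., 287.]), 0.54)]
low_crucible_center [(
[... 878 characters left out ...]
array([230., 288.]), 0.52)]
spoon_center [(array([206., 304.]), 0.57)]
tongs_center [(array([240., 222.]), 0.58)]
spatula_center [(array([166., 326.]), 0.67)]
{'fx': 364.13876906324316, 'fy': 364.13876906324316, 'cx': 274.7777626894376, 'cy': 214.2714071157037, 'D': array([-0.04440752,  0.        ,  0.        ,  0.        ,  0.        ]), 'T_tool_cam': array([[ 7.71391492e-05, -9.62783155e-01, -2.70275028e-01,
         7.60990068e+01],
       [ 9.99999655e-01, -1.49406100e-04,  8.17629363e-04,
         2.39053195e-01],
       [-8.27580516e-04, -2.70274997e-01,  9.62782811e-01,
        -1.70350305e+02],
       [ 0.00000000e+00,  0.00000000e+00,  0.00000000e+00,
         1.00000000e+00]])} 0.9
```

View pics/top0.png

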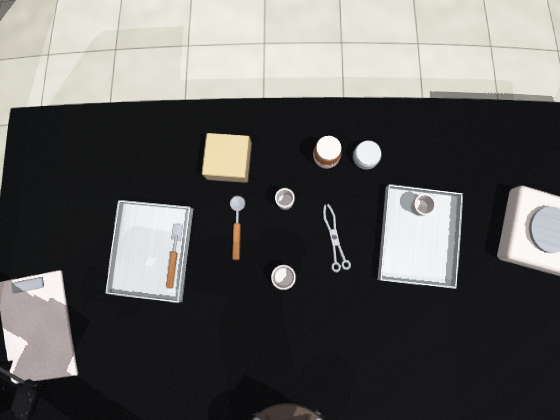

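View pics/scene0.png

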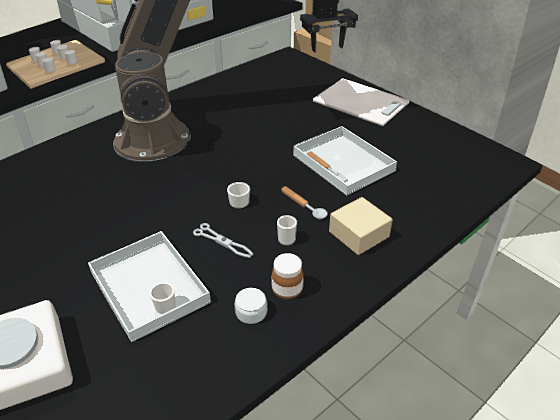

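The top view shows the tool tray on the left around (148,250) with the spatula on its right side, and the crucible tray on the right around (421,237) with the stored crucible at (424,204). Between them are the spoon (handle 236,240; bowl 237,203), tall crucible (285,198), low crucible (283,277) and tongs (block 334,238; jaws up, rings 340,267). The scene view agrees.

```bash
cat > h.py <<'E'
from station import r
import cv2,numpy as np
from scipy.spatial.transform import Rotation as Ro
def cam(c):
    i=r.camera_info(c); K=np.array([[i["fx"],0,i["cx"]],[0,i["fy"],i["cy"]],[0,0,1.]])
    if "R" in i: R,t=np.array(i["R"]),np.array(i["t"])
    else:
        s=r.read_state();A=Ro.from_rotvec(s["tcp_rot"]).as_matrix();T=i["T_tool_cam"]
        Rc=A@T[:3,:3];tc=A@T[:3,3]+s["ee_pos"];R=Rc.T;t=-R@tc
    return K,np.array(i["D"]),R,t
def w(c,uv,z,C=None):
    """pixels (col,row) -> world points on plane z"""
    K,D,R,t=C or cam(c)
    n=cv2.undistortPoints(np.array(uv,float).reshape(-1,1,2),K,D)[:,0]
    d=np.c_[n,np.ones(len(n))]@R; o=-R.T@t
    return o+d*((z-o[2])/d[:,2])[:,None]
def proj(c,P,C=None):
    K,D,R,t=C or cam(c)
    return cv2.projectPoints(np.array(P,float).reshape(-1,1,3),cv2.Rodrigues(R)[0],t,K,D)[0][:,0]
E
python3 - <<'E'
from h import *
np.set_printoptions(precision=1,suppress=True)
tt=np.array([(118,201),(192,207),(183,301),(107,293)]);ct=np.array([(387,185),(463,192),(457,288),(379,280)])
for n,q in(("tool",tt),("cruc",ct)):
    p=w("top",q,35)[:,:2];print(n,p.tolist(),p.mean(0),[np.linalg.norm(p[i]-p[i-1]) for i in range(4)],[np.degrees(np.arctan2(*(p[i]-p[i-1])[::-1])) for i in range(4)])
for n,a,z in(("tall",(287,200),30),("low",(280,274),23),("spoon",(234,225),7),("tongs",(334,238),6),("spat",(174,254),11)):
    print(n,w("top",[a],z))
for n,a,z in(("tall",(291,233),30),("low",(238,196),23),("spoon",(304,206),7),("tongs",(222,240),6),("spat",(326,166),11),("stored",(164,300),30),("rim tall",(286.5,221),60),("rim low",(238,187),46)):
    print("sc",n,w("scene",[a],z))
for n,a,z in(("spoon h1",(236,259),7),("sp h2",(237,225),7),("bowl",(237,203),7),("jaw",(326,207),6),("rings",(340.5,267),6),("block",(334,238),6),("rim tall",(285,196),60),("rim low",(283,275),46),("stored rim",(424,204),56)):print(n,w("top",[a],z))
for n in["spoon_center","tongs_center","tall_crucible_center","low_crucible_center"]:
    for c in("top","scene"):
        if n==0: pass
        d=r.cut_out(c,n)
        if d:
            m=d[0]["mask"];y,x=np.nonzero(m);z=7 if n[1]in"po" else 23
            if n[0]=='t'and n[1]=='a':z=30
            P=w(c,np.c_[x,y],z)[:,:2];rc=cv2.minAreaRect(P.astype(np.float32));print(n,c,d[0]["p"],np.round(P.mean(0),1),[np.round(v,1) for v in rc],np.round(d[0]["rect"]))
E
```

```text
tool [[647.65803704319, 453.879111953722], [630.5008766201493, 249.3869294844295], [386.5311161153627, 267.03025437659625], [402.72722662928965, 473.27684807546484]] [516.9 360.9] [np.float64(245.69772904253463), np.float64(205.21067429555504), np.float64(244.60689065112916), np.float64(206.88153955383623)] [np.float64(-4.528190968444405), np.float64(-94.79595796487195), np.float64(175.86370336528483), np.float64(85.5098976083961)]
cruc [[686.9488773553978, -262.3758968720991], [668.2360734463947, -466.223789592869], [417.86673891415387, -437.40126865919297], [441.1018845940832, -234.30342392648768]] [ 553.5 -350.1] [np.float64(247.4445545714514), np.float64(204.70498869552577), np.float64(252.02289853719506), np.float64(204.42261746156564)] [np.float64(-6.514205443213745), np.float64(-95.24493116738059), np.float64(173.43301723020855), np.float64(83.47352519297802)]
tall [[648.8  -0.2  30. ]]
low [[457.   18.1  23. ]]
spoon [[585.8 141.3   7. ]]
tongs [[ 550.8 -123.7    6. ]]
spat [[507.9 300.7  11. ]]
sc tall [[669.3   6.2  30. ]]
sc low [[456.    4.5  23. ]]
sc spoon [[595.6 124.1
[... 767 characters left out ...]
72.8,  46.8]), np.float64(10.4)] [336. 238.  27.  66.]
tongs_center scene 0.65 [629.1  25.1] [array([628.5,  26.1]), array([ 48. , 112.8]), np.float64(46.7)] [286. 229.  16.  32.]
tall_crucible_center top 0.61 [652.8   7.6] [array([652.9,   7.7]), array([47.1, 50.4]), np.float64(89.8)] [285. 200.  16.  19.]
tall_crucible_center scene 0.64 [648.5   6.2] [array([647.1,   6.2]), array([ 46.7, 105.8]), np.float64(48.1)] [287. 229.  16.  26.]
low_crucible_center top 0.77 [450.6  11.7] [array([450.3,  12.1]), array([59.8, 60.1]), np.float64(0.0)] [285. 277.  20.  30.]
low_crucible_center scene 0.79 [435.1  20.2] [array([434. ,  18.6]), array([ 60.3, 108.8]), np.float64(50.6)] [236. 196.  24.  26.]
```

```bash
python3 -m pendant '[{"tx":-20,"ty":-12,"rz":-4,"hand":1},{"tx":-55,"ty":-35,"rz":-10,"hand":1},{"tx":-90,"ty":-57,"rz":-16,"hand":1},{"tx":-125,"ty":-79,"rz":-21.1,"hand":1},{"tx":-160,"ty":-101,"rz":-21.1,"hand":1},{"tx":-195,"ty":-123,"rz":-21.1,"hand":1},{"tx":-230,"ty":-145,"rz":-21.1,"hand":1},{"tx":-265,"ty":-168,"rz":-21.1,"hand":1},{"tx":-300,"ty":-190,"rz":-21.1,"hand":1},{"tx":-304,"ty":-192,"rz":-21.1,"hand":1}]' 12
python3 -m pendant '[{"tx":-24,"ty":-32,"tz":8,"hand":1},{"tx":-48,"ty":-64,"tz":16,"hand":1},{"tx":-72,"ty":-96,"tz":24,"hand":1},{"tx":-96,"ty":-128,"tz":32,"hand":1},{"tx":-120,"ty":-160,"tz":40,"hand":1},{"tx":-144,"ty":-192,"tz":48,"hand":1},{"tx":-168,"ty":-225,"tz":55,"hand":1},{"tx":-190,"ty":-257,"tz":60,"hand":1},{"tx":-208,"ty":-280,"tz":64,"hand":1},{"tx":-214,"ty":-289,"tz":65,"hand":1}]'
cat >> h.py <<'E'
def look(n,zs,save=None):
    """wrist view of thing n: landmark and mask centre/rectangle on planes zs"""
    np.set_printoptions(precision=1,suppress=True)
    s=r.read_state();C=cam("wrist");im=r.get_image("wrist")
    if save: cv2.imwrite(f"pics/{save}.png",im[:,:,::-1])
    print("t",s["t"],"tcp",s["ee_pos"],"rot",np.degrees(Ro.from_rotvec(s["tcp_rot"]).as_matrix()[:2,1]@[[1],[0]]) if 0 else "","F",s["force"],"open",s["opening"])
    M=Ro.from_rotvec(s["tcp_rot"]).as_matrix();print("tool y angle",np.degrees(np.arctan2(M[1,1],M[0,1])),"z",M[:,2])
    for d in r.landmark_of("wrist",n)[:2]:
        print("lm",round(d["p"],2),d["centre"],w("wrist",[d["centre"][::-1]],zs[0],C)[0])
    for d in r.cut_out("wrist",n)[:2]:
        y,x=np.nonzero(d["mask"])
        for z in zs:
            rc=cv2.minAreaRect(w("wrist",np.c_[x,y],z,C)[:,:2].astype(np.float32));print("mask",round(d["p"],2),d["rect"],"z",z,[np.round(v,1) for v in rc])
E
python3 -c "
from h import *
look('tall_crucible_center',[30,60],'w1')"
```

```text
t 1.3 tcp [225.3 583.  214.7] rot  F [ 0.6  0.3 -0.2] open 94.67985941462277
tool y angle 68.87036105955636 z [ 0.  0. -1.]validation failed for argument at $[0]...
validation failed for argument at $[0]...
```

View pics/w1.png

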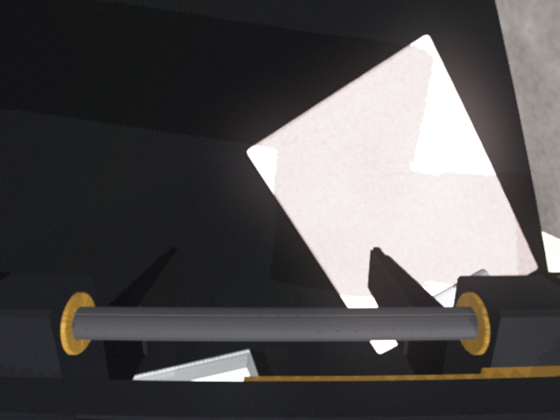

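The moves were refused: rows apparently need every field. The picture only shows the start position, with the arm still above the cutting board.

```bash
python3 -m pendant '[{"tx":-20,"ty":-12,"tz":0,"rx":0,"ry":0,"rz":-4,"hand":1},{"tx":-55,"ty":-35,"tz":0,"rx":0,"ry":0,"rz":-10,"hand":1},{"tx":-90,"ty":-57,"tz":0,"rx":0,"ry":0,"rz":-16,"hand":1},{"tx":-125,"ty":-79,"tz":0,"rx":0,"ry":0,"rz":-21.1,"hand":1},{"tx":-160,"ty":-101,"tz":0,"rx":0,"ry":0,"rz":-21.1,"hand":1},{"tx":-195,"ty":-123,"tz":0,"rx":0,"ry":0,"rz":-21.1,"hand":1},{"tx":-230,"ty":-145,"tz":0,"rx":0,"ry":0,"rz":-21.1,"hand":1},{"tx":-265,"ty":-168,"tz":0,"rx":0,"ry":0,"rz":-21.1,"hand":1},{"tx":-300,"ty":-190,"tz":0,"rx":0,"ry":0,"rz":-21.1,"hand":1},{"tx":-304,"ty":-192,"tz":0,"rx":0,"ry":0,"rz":-21.1,"hand":1}]' 12 &&
python3 -m pendant '[{"tx":-24,"ty":-32,"tz":8,"rx":0,"ry":0,"rz":0,"hand":1},{"tx":-48,"ty":-64,"tz":16,"rx":0,"ry":0,"rz":0,"hand":1},{"tx":-72,"ty":-96,"tz":24,"rx":0,"ry":0,"rz":0,"hand":1},{"tx":-96,"ty":-128,"tz":32,"rx":0,"ry":0,"rz":0,"hand":1},{"tx":-120,"ty":-160,"tz":40,"rx":0,"ry":0,"rz":0,"hand":1},{"tx":-144,"ty":-192,"tz":48,"rx":0,"ry":0,"rz":0,"hand":1},{"tx":-168,"ty":-225,"tz":55,"rx":0,"ry":0,"rz":0,"hand":1},{"tx":-190,"ty":-257,"tz":60,"rx":0,"ry":0,"rz":0,"hand":1},{"tx":-208,"ty":-280,"tz":64,"rx":0,"ry":0,"rz":0,"hand":1},{"tx":-214,"ty":-289,"tz":65,"rx":0,"ry":0,"rz":0,"hand":1}]' &&
python3 -c "
from h import *
look('tall_crucible_center',[30,60],'w2')"
```

```text
t: 2.28
ee_pos: [442.7, 290.1, 214.8]
tcp_rot: [0.007, 3.141, -0.001]
force: [-0.1, 0.3, 0.5]
opening: 95.2
t: 3.12
ee_pos: [655.3, 1.9, 148.5]
tcp_rot: [-0.005, -3.142, 0.0]
force: [-0.6, -0.5, -0.3]
opening: 95.1
t 3.1167 tcp [655.3   1.9 148.5] rot  F [-0.6 -0.5 -0.3] open 95.12302275127463
tool y angle 89.8181978276201 z [-0. -0. -1.]
lm 0.56 [204.5, 281.6] [652.1   7.9  30. ]
mask 0.79 [281.8, 209.8, 69.5, 74.0] z 30 [array([658.1,   5.3]), array([60.1, 53.9]), np.float64(27.0)]
mask 0.79 [281.8, 209.8, 69.5, 74.0] z 60 [array([649.9,   5. ]), array([53.9, 48.3]), np.float64(27.0)]
```

View pics/w2.png

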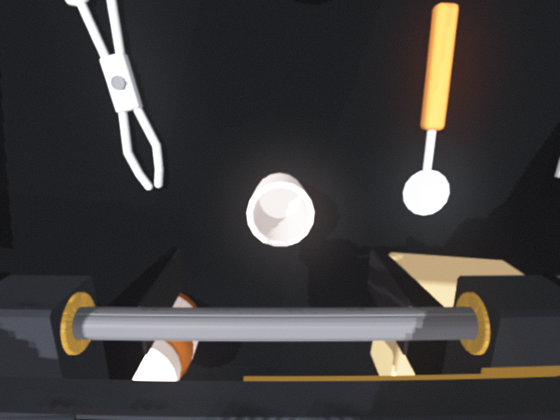

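The wrist view shows the tall crucible's rim at about (280,211), the tongs' block at (119,82) with jaw ends at (153,187), and the spoon's handle from (446,6) to (432,128) with its bowl at (426,192).

```bash
python3 -c "
from h import *
np.set_printoptions(precision=1,suppress=True)
C=cam('wrist')
print('rim',w('wrist',[(280.5,211.5)],60,C),'foot far edge', w('wrist',[(280,176)],0,C))
print('spoon',w('wrist',[(446,6),(432,128),(426,192)],10,C))
print('tongs',w('wrist',[(119,82),(153,188),(112,55),(127,110)],12,C))"
```

```text
rim [[647.9  10.   60. ]] foot far edge [[631.6  10.5   0. ]]
spoon [[495.8 139.4  10. ]
 [589.2 137.6  10. ]
 [644.  138.3  10. ]]
tongs [[ 552.4 -119.7   12. ]
 [ 639.7  -99.4   12. ]
 [ 531.9 -123.2   12. ]
 [ 574.4 -115.3   12. ]]
```

```bash
python3 -m pendant '[{"tx":2,"ty":0,"tz":30,"rx":0,"ry":0,"rz":0,"hand":1},{"tx":2,"ty":0,"tz":65,"rx":0,"ry":0,"rz":0,"hand":1},{"tx":2,"ty":0,"tz":95,"rx":0,"ry":0,"rz":0,"hand":1},{"tx":2,"ty":0,"tz":118,"rx":0,"ry":0,"rz":0,"hand":1},{"tx":2,"ty":0,"tz":128,"rx":0,"ry":0,"rz":0,"hand":1},{"tx":2,"ty":0,"tz":131,"rx":0,"ry":0,"rz":0,"hand":1},{"tx":2,"ty":0,"tz":131,"rx":0,"ry":0,"rz":0,"hand":0.65},{"tx":2,"ty":0,"tz":131,"rx":0,"ry":0,"rz":0,"hand":0.56},{"tx":2,"ty":0,"tz":131,"rx":0,"ry":0,"rz":0,"hand":0.5},{"tx":2,"ty":0,"tz":131,"rx":0,"ry":0,"rz":0,"hand":0.4}]' 12 &&
python3 -m pendant '[{"tx":0,"ty":0,"tz":0,"rx":0,"ry":0,"rz":0,"hand":0.3},{"tx":0,"ty":0,"tz":0,"rx":0,"ry":0,"rz":0,"hand":0.3},{"tx":0,"ty":0,"tz":0,"rx":0,"ry":0,"rz":0,"hand":0.3}]' 12 &&
python3 -c "
from h import *
look('tall_crucible_center',[60],'w3')"
```

```text
t: 4.1
ee_pos: [652.1, 5.3, 20.1]
tcp_rot: [0.001, 3.139, -0.0]
force: [0.5, -0.0, 0.3]
opening: 73.8
t: 4.35
ee_pos: [651.6, 5.1, 19.0]
tcp_rot: [0.001, 3.141, 0.0]
force: [-0.0, 0.4, -0.4]
opening: 53.4
t 4.35 tcp [651.6   5.1  19. ] rot  F [-0.   0.4 -0.4] open 53.4081858012668
tool y angle 89.96287027511204 z [ 0.  0. -1.]
lm 0.98 [276.8, 275.1] [637.1   5.6  60. ]
mask 0.94 [279.6, 290.6, 122.9, 147.5] z 60 [array([645.4,   5.7]), array([62.8, 47. ]), np.float64(14.9)]
```

```bash
python3 -m pendant '[{"tx":0,"ty":0,"tz":0,"rx":0,"ry":0,"rz":0,"hand":0.3},{"tx":0,"ty":0,"tz":0,"rx":0,"ry":0,"rz":0,"hand":0.3},{"tx":0,"ty":0,"tz":0,"rx":0,"ry":0,"rz":0,"hand":0.3},{"tx":0,"ty":0,"tz":-4,"rx":0,"ry":0,"rz":0,"hand":0.3},{"tx":0,"ty":0,"tz":-12,"rx":0,"ry":0,"rz":0,"hand":0.3},{"tx":0,"ty":0,"tz":-26,"rx":0,"ry":0,"rz":0,"hand":0.3},{"tx":0,"ty":0,"tz":-44,"rx":0,"ry":0,"rz":0,"hand":0.3},{"tx":0,"ty":0,"tz":-60,"rx":0,"ry":0,"rz":0,"hand":0.3},{"tx":0,"ty":0,"tz":-70,"rx":0,"ry":0,"rz":0,"hand":0.3},{"tx":0,"ty":0,"tz":-75,"rx":0,"ry":0,"rz":0,"hand":0.3}]' 12 &&
python3 -c "
from h import *
look('tall_crucible_center',[60],'w4')"
```

```text
t: 5.33
ee_pos: [651.9, 5.1, 95.4]
tcp_rot: [0.001, 3.14, -0.0]
force: [-0.3, 0.6, -1.5]
opening: 49.9
t 5.3333 tcp [651.9   5.1  95.4] rot  F [-0.3  0.6 -1.5] open 49.86217031199533
tool y angle 89.96573647669804 z [ 0. -0. -1.]
lm 0.75 [280.9, 275.9] [676.7   6.2  60. ]
mask 0.84 [275.0, 292.0, 124.2, 148.3] z 60 [array([688. ,   3.8]), array([99.4, 74.3]), np.float64(16.5)]
```

View pics/w4.png

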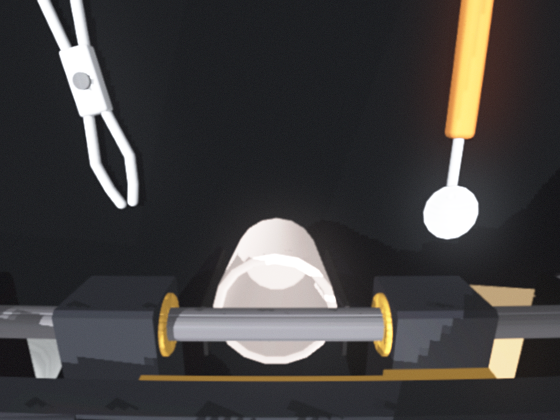

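The tall crucible is held upright between the pads, with its rim around (275,305), and is clear of the bench. Next it goes to the crucible tray.

```bash
python3 -m pendant '[{"tx":2,"ty":-9,"tz":0,"rx":0,"ry":0,"rz":0,"hand":0.3},{"tx":8,"ty":-28,"tz":0,"rx":0,"ry":0,"rz":0,"hand":0.3},{"tx":16,"ty":-57,"tz":0,"rx":0,"ry":0,"rz":0,"hand":0.3},{"tx":25,"ty":-91,"tz":0,"rx":0,"ry":0,"rz":0,"hand":0.3},{"tx":35,"ty":-127,"tz":0,"rx":0,"ry":0,"rz":0,"hand":0.3},{"tx":45,"ty":-163,"tz":0,"rx":0,"ry":0,"rz":0,"hand":0.3},{"tx":55,"ty":-199,"tz":0,"rx":0,"ry":0,"rz":0,"hand":0.3},{"tx":65,"ty":-235,"tz":0,"rx":0,"ry":0,"rz":0,"hand":0.3},{"tx":74,"ty":-268,"tz":0,"rx":0,"ry":0,"rz":0,"hand":0.3},{"tx":82,"ty":-297,"tz":0,"rx":0,"ry":0,"rz":0,"hand":0.3}]' 12 &&
python3 -m pendant '[{"tx":7,"ty":-25,"tz":0,"rx":0,"ry":0,"rz":0,"hand":0.3},{"tx":12,"ty":-43,"tz":0,"rx":0,"ry":0,"rz":0,"hand":0.3},{"tx":15,"ty":-54,"tz":0,"rx":0,"ry":0,"rz":0,"hand":0.3},{"tx":16,"ty":-58,"tz":0,"rx":0,"ry":0,"rz":0,"hand":0.3},{"tx":16,"ty":-58,"tz":0,"rx":0,"ry":0,"rz":0,"hand":0.3}]' 12 &&
python3 -c "
from h import *
look('stored_crucible_center',[56],'w5')
cv2.imwrite('pics/top5.png',cv2.resize(r.get_image('top')[140:320,300:500,::-1],None,fx=3,fy=3))"
```

```text
t: 6.32
ee_pos: [567.7, -294.2, 92.6]
tcp_rot: [-0.002, -3.14, -0.001]
force: [0.7, 0.3, -0.4]
opening: 49.4
t: 6.73
ee_pos: [552.8, -350.2, 93.0]
tcp_rot: [-0.002, -3.141, -0.001]
force: [-0.6, -0.5, -1.6]
opening: 49.3
t 6.7333 tcp [ 552.8 -350.2   93. ] rot  F [-0.6 -0.5 -1.6] open 49.344884421366636
tool y angle 89.91386363503045 z [-0.  0. -1.]
mask 0.83 [267.9, 362.8, 79.1, 27.0] z 56 [array([ 641.2, -354.5]), array([53.6, 21. ]), np.float64(82.1)]
```

View pics/w5.png

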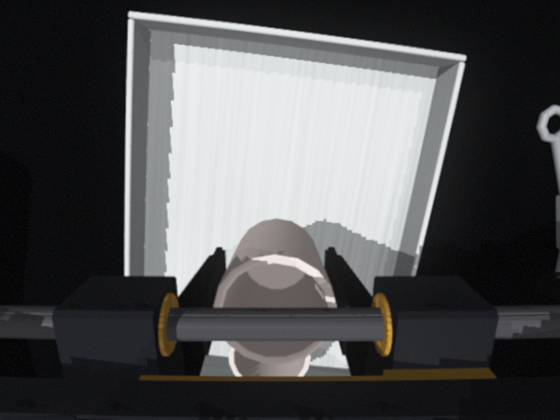

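The held crucible is above free tray floor. The stored one lies just beyond it (267,360), and the tray's near rim runs from (130,13) to (464,57).

```bash
python3 -c "
from h import *
C=cam('wrist');print(w('wrist',[(130,13),(464,57)],35,C))"
python3 -m pendant '[{"tx":2,"ty":0,"tz":6,"rx":0,"ry":0,"rz":0,"hand":0.3},{"tx":5,"ty":0,"tz":20,"rx":0,"ry":0,"rz":0,"hand":0.3},{"tx":6,"ty":0,"tz":36,"rx":0,"ry":0,"rz":0,"hand":0.3},{"tx":6,"ty":0,"tz":50,"rx":0,"ry":0,"rz":0,"hand":0.3},{"tx":6,"ty":0,"tz":59,"rx":0,"ry":0,"rz":0,"hand":0.3},{"tx":6,"ty":0,"tz":64,"rx":0,"ry":0,"rz":0,"hand":0.3},{"tx":6,"ty":0,"tz":66,"rx":0,"ry":0,"rz":0,"hand":0.3},{"tx":6,"ty":0,"tz":67,"rx":0,"ry":0,"rz":0,"hand":0.3},{"tx":6,"ty":0,"tz":67,"rx":0,"ry":0,"rz":0,"hand":0.3}]' 12 &&
python3 -m pendant '[{"tx":0,"ty":0,"tz":0.7,"rx":0,"ry":0,"rz":0,"hand":0.3},{"tx":0,"ty":0,"tz":1.5,"rx":0,"ry":0,"rz":0,"hand":0.3},{"tx":0,"ty":0,"tz":1.5,"rx":0,"ry":0,"rz":0,"hand":0.3}]'
```

```text
[[ 421.69490729 -431.60282194   35.        ]
 [ 444.92082948 -235.87473237   35.        ]]
t: 7.68
ee_pos: [547.6, -349.8, 27.0]
tcp_rot: [0.001, 3.141, -0.001]
force: [0.1, 0.2, -1.1]
opening: 49.7
t: 7.93
ee_pos: [547.4, -349.8, 25.4]
tcp_rot: [0.001, 3.141, -0.0]
force: [-0.3, 0.3, -1.8]
opening: 49.7
```

```bash
python3 -m pendant '[{"tx":0,"ty":0,"tz":0.6,"rx":0,"ry":0,"rz":0,"hand":0.3},{"tx":0,"ty":0,"tz":1.2,"rx":0,"ry":0,"rz":0,"hand":0.3},{"tx":0,"ty":0,"tz":1.2,"rx":0,"ry":0,"rz":0,"hand":0.3}]'; python3 -m pendant '[{"tx":0,"ty":0,"tz":0.6,"rx":0,"ry":0,"rz":0,"hand":0.3},{"tx":0,"ty":0,"tz":1.2,"rx":0,"ry":0,"rz":0,"hand":0.3},{"tx":0,"ty":0,"tz":1.2,"rx":0,"ry":0,"rz":0,"hand":0.3}]'
```

```text
t: 8.18
ee_pos: [547.3, -349.7, 23.9]
tcp_rot: [0.001, 3.142, 0.0]
force: [-0.7, 0.5, -1.2]
opening: 50.1
t: 8.43
ee_pos: [547.4, -349.7, 22.8]
tcp_rot: [0.001, 3.141, -0.0]
force: [-0.4, 0.1, -0.1]
opening: 49.6
```

```bash
python3 -m pendant '[{"tx":0,"ty":0,"tz":0.5,"rx":0,"ry":0,"rz":0,"hand":0.3},{"tx":0,"ty":0,"tz":1,"rx":0,"ry":0,"rz":0,"hand":0.3},{"tx":0,"ty":0,"tz":1,"rx":0,"ry":0,"rz":0,"hand":0.3}]'; python3 -m pendant '[{"tx":0,"ty":0,"tz":0.5,"rx":0,"ry":0,"rz":0,"hand":0.3},{"tx":0,"ty":0,"tz":0.5,"rx":0,"ry":0,"rz":0,"hand":0.3}]'
```

```text
t: 8.68
ee_pos: [547.6, -349.7, 22.7]
tcp_rot: [0.001, 3.141, -0.001]
force: [-0.5, 2.6, 8.8]
opening: 49.5
t: 8.85
ee_pos: [547.7, -349.5, 22.5]
tcp_rot: [0.001, 3.141, -0.0]
force: [-1.1, 5.3, 11.8]
opening: 49.6
```

```bash
python3 -m pendant '[{"tx":0,"ty":0,"tz":-1,"rx":0,"ry":0,"rz":0,"hand":0.3},{"tx":0,"ty":0,"tz":-1,"rx":0,"ry":0,"rz":0,"hand":0.52},{"tx":0,"ty":0,"tz":-1,"rx":0,"ry":0,"rz":0,"hand":0.58},{"tx":0,"ty":0,"tz":-1,"rx":0,"ry":0,"rz":0,"hand":0.8},{"tx":0,"ty":0,"tz":-1,"rx":0,"ry":0,"rz":0,"hand":0.8},{"tx":0,"ty":0,"tz":-1,"rx":0,"ry":0,"rz":0,"hand":0.8},{"tx":0,"ty":0,"tz":-10,"rx":0,"ry":0,"rz":0,"hand":0.8},{"tx":0,"ty":0,"tz":-35,"rx":0,"ry":0,"rz":0,"hand":0.8},{"tx":0,"ty":0,"tz":-70,"rx":0,"ry":0,"rz":0,"hand":0.8},{"tx":0,"ty":0,"tz":-100,"rx":0,"ry":0,"rz":0,"hand":1}]' && 
python3 -m pendant '[{"tx":6,"ty":20,"tz":-10,"rx":0,"ry":0,"rz":0,"hand":1},{"tx":16,"ty":58,"tz":-20,"rx":0,"ry":0,"rz":0,"hand":1},{"tx":26,"ty":97,"tz":-25,"rx":0,"ry":0,"rz":0,"hand":1},{"tx":36,"ty":135,"tz":-25,"rx":0,"ry":0,"rz":0,"hand":1},{"tx":46,"ty":173,"tz":-25,"rx":0,"ry":0,"rz":0,"hand":1},{"tx":56,"ty":211,"tz":-25,"rx":0,"ry":0,"rz":0,"hand":1},{"tx":66,"ty":250,"tz":-25,"rx":0,"ry":0,"rz":0,"hand":1},{"tx":76,"ty":289,"tz":-25,"rx":0,"ry":0,"rz":0,"hand":1},{"tx":86,"ty":328,"tz":-25,"rx":0,"ry":0,"rz":0,"hand":1},{"tx":96,"ty":361,"tz":-25,"rx":0,"ry":0,"rz":0,"hand":1}]' && python3 -m pendant '[{"tx":0,"ty":0,"tz":0,"rx":0,"ry":0,"rz":0,"hand":1},{"tx":0,"ty":0,"tz":0,"rx":0,"ry":0,"rz":0,"hand":1}]' &&
python3 -c "
from h import *
look('low_crucible_center',[23,46],'w6')
for n in ['stored_crucible_center','tall_crucible_center']:
  print(n,[(round(d['p'],2),d['rect'],w('top',[d['rect'][:2]],30)) for d in (r.get_image('top') is not None and r.cut_out('top',n))])
"
```

```text
t: 9.68
ee_pos: [547.2, -349.7, 123.1]
tcp_rot: [-0.001, -3.141, -0.0]
force: [0.0, -1.3, 0.5]
opening: 79.0
t: 10.52
ee_pos: [450.6, 13.3, 146.9]
tcp_rot: [0.001, 3.141, 0.0]
force: [0.4, 0.8, 0.3]
opening: 95.1
t: 10.68
ee_pos: [451.3, 12.6, 147.0]
tcp_rot: [-0.004, 3.141, -0.0]
force: [0.9, -1.1, -0.1]
opening: 94.8
t 10.6833 tcp [451.3  12.6 147. ] rot  F [ 0.9 -1.1 -0.1] open 94.8330315924757
tool y angle 90.15130110654111 z [ 0. -0. -1.]
lm 0.82 [208.2, 274.3] [452.9  12.6  23. ]
mask 0.96 [272.8, 209.9, 80.6, 80.8] z 23 [array([457.5,  10.1]), array([66. , 65.4]), np.float64(45.2)]
mask 0.96 [272.8, 209.9, 80.6, 80.8] z 46 [array([451. ,  10.3]), array([60.8, 60.3]), np.float64(45.2)]
stored_crucible_center [(0.8, [421.9, 205.9, 18.9, 24.0], array([[ 632.1, -354.3,   30. ]]))]
tall_crucible_center [(0.87, [422.5, 238.6, 23.2, 25.0], array([[ 546.3, -352.1,   30. ]])), (0.67, [173.3, 252.8, 17.4, 64.3], array([[510.4, 297.2,  30. ]])), (0.64, [420.1, 237.3, 80.9, 100.6], array([[ 549.7, -345.9,   30. ]]))]
```

View pics/w6.png

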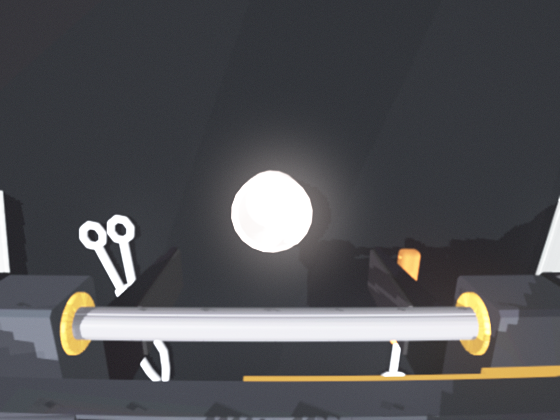

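The tall crucible now stands at about (546,-352). The wrist view shows the low crucible's rim centred at (272,211), which puts it near (450.5,10.3).

```bash
python3 -m pendant '[{"tx":0,"ty":-2,"tz":30,"rx":0,"ry":0,"rz":0,"hand":1},{"tx":0,"ty":-2,"tz":68,"rx":0,"ry":0,"rz":0,"hand":1},{"tx":0,"ty":-2,"tz":100,"rx":0,"ry":0,"rz":0,"hand":1},{"tx":0,"ty":-2,"tz":122,"rx":0,"ry":0,"rz":0,"hand":1},{"tx":0,"ty":-2,"tz":132,"rx":0,"ry":0,"rz":0,"hand":1},{"tx":0,"ty":-2,"tz":135,"rx":0,"ry":0,"rz":0,"hand":0.8},{"tx":0,"ty":-2,"tz":135,"rx":0,"ry":0,"rz":0,"hand":0.7},{"tx":0,"ty":-2,"tz":135,"rx":0,"ry":0,"rz":0,"hand":0.6},{"tx":0,"ty":-2,"tz":135,"rx":0,"ry":0,"rz":0,"hand":0.4},{"tx":0,"ty":-2,"tz":135,"rx":0,"ry":0,"rz":0,"hand":0.4}]' 12 &&
python3 -m pendant '[{"tx":0,"ty":0,"tz":0,"rx":0,"ry":0,"rz":0,"hand":0.4},{"tx":0,"ty":0,"tz":0,"rx":0,"ry":0,"rz":0,"hand":0.4},{"tx":0,"ty":0,"tz":0,"rx":0,"ry":0,"rz":0,"hand":0.4}]'
```

```text
t: 11.87
ee_pos: [452.0, 9.2, 12.1]
tcp_rot: [0.001, 3.14, -0.0]
force: [0.1, -0.6, -0.2]
opening: 66.9
t: 12.12
ee_pos: [451.9, 9.3, 11.9]
tcp_rot: [0.001, 3.14, -0.0]
force: [-0.4, -0.8, 7.7]
opening: 60.4
```

```bash
python3 -m pendant '[{"tx":0,"ty":0,"tz":-3,"rx":0,"ry":0,"rz":0,"hand":0.4},{"tx":0,"ty":0,"tz":-10,"rx":0,"ry":0,"rz":0,"hand":0.4},{"tx":0,"ty":0,"tz":-24,"rx":0,"ry":0,"rz":0,"hand":0.4},{"tx":0,"ty":0,"tz":-42,"rx":0,"ry":0,"rz":0,"hand":0.4},{"tx":0,"ty":0,"tz":-58,"rx":0,"ry":0,"rz":0,"hand":0.4},{"tx":0,"ty":0,"tz":-70,"rx":0,"ry":0,"rz":0,"hand":0.4},{"tx":0,"ty":0,"tz":-77,"rx":0,"ry":0,"rz":0,"hand":0.4},{"tx":0,"ty":0,"tz":-80,"rx":0,"ry":0,"rz":0,"hand":0.4}]' &&
python3 -m pendant '[{"tx":-1,"ty":-8,"tz":0,"rx":0,"ry":0,"rz":0,"hand":0.4},{"tx":-2,"ty":-26,"tz":0,"rx":0,"ry":0,"rz":0,"hand":0.4},{"tx":-4,"ty":-54,"tz":0,"rx":0,"ry":0,"rz":0,"hand":0.4},{"tx":-7,"ty":-88,"tz":0,"rx":0,"ry":0,"rz":0,"hand":0.4},{"tx":-9,"ty":-124,"tz":0,"rx":0,"ry":0,"rz":0,"hand":0.4},{"tx":-12,"ty":-160,"tz":0,"rx":0,"ry":0,"rz":0,"hand":0.4},{"tx":-14,"ty":-196,"tz":0,"rx":0,"ry":0,"rz":0,"hand":0.4},{"tx":-17,"ty":-232,"tz":0,"rx":0,"ry":0,"rz":0,"hand":0.4},{"tx":-19,"ty":-266,"tz":0,"rx":0,"ry":0,"rz":0,"hand":0.4},{"tx":-21,"ty":-296,"tz":0,"rx":0,"ry":0,"rz":0,"hand":0.4}]' &&
python3 -m pendant '[{"tx":-2,"ty":-25,"tz":0,"rx":0,"ry":0,"rz":0,"hand":0.4},{"tx":-3,"ty":-42,"tz":0,"rx":0,"ry":0,"rz":0,"hand":0.4},{"tx":-4,"ty":-51,"tz":0,"rx":0,"ry":0,"rz":0,"hand":0.4},{"tx":-4,"ty":-53,"tz":0,"rx":0,"ry":0,"rz":0,"hand":0.4},{"tx":-4,"ty":-53,"tz":0,"rx":0,"ry":0,"rz":0,"hand":0.4}]' &&
python3 -c "
from h import *
look('low_crucible_center',[80],'w7')"
```

```text
t: 12.78
ee_pos: [451.8, 9.3, 92.5]
tcp_rot: [0.001, 3.14, -0.0]
force: [-0.6, -0.1, -0.8]
opening: 60.9
t: 13.62
ee_pos: [471.6, -289.4, 90.2]
tcp_rot: [-0.002, -3.141, -0.001]
force: [0.3, 0.4, -0.8]
opening: 60.7
t: 14.03
ee_pos: [475.8, -339.6, 90.5]
tcp_rot: [-0.002, -3.141, -0.002]
force: [-0.1, -0.3, -1.2]
opening: 60.8
t 14.0333 tcp [ 475.8 -339.6   90.5] rot  F [-0.1 -0.3 -1.2] open 60.82981855151171
tool y angle 89.93756345367915 z [-0.  0. -1.]
lm 0.66 [277.8, 278.6] [ 486.4 -337.2   80. ]
mask 0.61 [275.7, 285.9, 145.2, 153.4] z 80 [array([ 496.8, -340.6]), array([87.7, 79.7]), np.float64(33.3)]
```

View pics/w7.png

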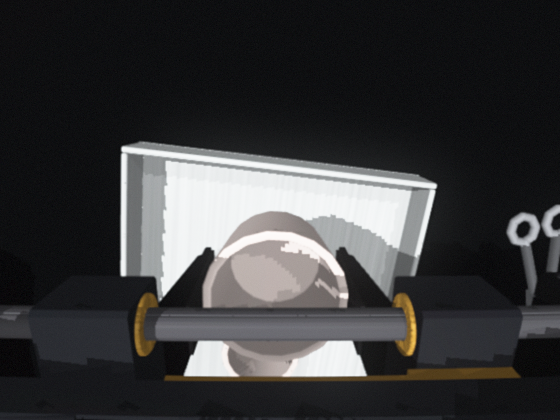

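The low crucible is held upright over the near part of the tray, between the near rim (row ~165) and the tall crucible behind it (260,360).

```bash
python3 -m pendant '[{"tx":-1,"ty":0,"tz":6,"rx":0,"ry":0,"rz":0,"hand":0.4},{"tx":-1,"ty":0,"tz":20,"rx":0,"ry":0,"rz":0,"hand":0.4},{"tx":-1,"ty":0,"tz":36,"rx":0,"ry":0,"rz":0,"hand":0.4},{"tx":-1,"ty":0,"tz":50,"rx":0,"ry":0,"rz":0,"hand":0.4},{"tx":-1,"ty":0,"tz":60,"rx":0,"ry":0,"rz":0,"hand":0.4},{"tx":-1,"ty":0,"tz":66,"rx":0,"ry":0,"rz":0,"hand":0.4},{"tx":-1,"ty":0,"tz":69,"rx":0,"ry":0,"rz":0,"hand":0.4},{"tx":-1,"ty":0,"tz":71,"rx":0,"ry":0,"rz":0,"hand":0.4},{"tx":-1,"ty":0,"tz":71.5,"rx":0,"ry":0,"rz":0,"hand":0.4},{"tx":-1,"ty":0,"tz":71.5,"rx":0,"ry":0,"rz":0,"hand":0.4}]' && python3 -m pendant '[{"tx":0,"ty":0,"tz":0.5,"rx":0,"ry":0,"rz":0,"hand":0.4},{"tx":0,"ty":0,"tz":1,"rx":0,"ry":0,"rz":0,"hand":0.4},{"tx":0,"ty":0,"tz":1,"rx":0,"ry":0,"rz":0,"hand":0.4}]'
```

```text
t: 15.02
ee_pos: [477.5, -339.8, 20.1]
tcp_rot: [0.001, 3.141, -0.001]
force: [0.5, 0.6, -0.9]
opening: 61.1
t: 15.27
ee_pos: [477.4, -339.8, 18.9]
tcp_rot: [0.001, 3.141, -0.0]
force: [0.5, 0.2, 0.1]
opening: 61.0
```

```bash
python3 -m pendant '[{"tx":0,"ty":0,"tz":0.6,"rx":0,"ry":0,"rz":0,"hand":0.4},{"tx":0,"ty":0,"tz":1.2,"rx":0,"ry":0,"rz":0,"hand":0.4},{"tx":0,"ty":0,"tz":1.2,"rx":0,"ry":0,"rz":0,"hand":0.4}]';python3 -m pendant '[{"tx":0,"ty":0,"tz":0.5,"rx":0,"ry":0,"rz":0,"hand":0.4},{"tx":0,"ty":0,"tz":1,"rx":0,"ry":0,"rz":0,"hand":0.4},{"tx":0,"ty":0,"tz":1,"rx":0,"ry":0,"rz":0,"hand":0.4}]'
```

```text
t: 15.52
ee_pos: [477.3, -339.7, 17.4]
tcp_rot: [-0.001, -3.142, -0.0]
force: [-0.9, -0.2, -0.4]
opening: 60.8
t: 15.77
ee_pos: [477.3, -339.7, 16.4]
tcp_rot: [-0.001, -3.142, -0.0]
force: [-0.8, -1.0, -0.1]
opening: 60.6
```

```bash
python3 -m pendant '[{"tx":0,"ty":0,"tz":0.5,"rx":0,"ry":0,"rz":0,"hand":0.4},{"tx":0,"ty":0,"tz":1,"rx":0,"ry":0,"rz":0,"hand":0.4},{"tx":0,"ty":0,"tz":1,"rx":0,"ry":0,"rz":0,"hand":0.4}]'
```

```text
t: 16.02
ee_pos: [477.3, -339.7, 16.0]
tcp_rot: [0.001, 3.141, -0.0]
force: [-2.0, 0.6, 5.4]
opening: 60.5
```

```bash
python3 -m pendant '[{"tx":0,"ty":0,"tz":-0.5,"rx":0,"ry":0,"rz":0,"hand":0.4},{"tx":0,"ty":0,"tz":-0.5,"rx":0,"ry":0,"rz":0,"hand":0.66},{"tx":0,"ty":0,"tz":-0.5,"rx":0,"ry":0,"rz":0,"hand":0.7},{"tx":0,"ty":0,"tz":-0.5,"rx":0,"ry":0,"rz":0,"hand":0.9},{"tx":0,"ty":0,"tz":-0.5,"rx":0,"ry":0,"rz":0,"hand":0.9},{"tx":0,"ty":0,"tz":-0.5,"rx":0,"ry":0,"rz":0,"hand":0.9},{"tx":0,"ty":0,"tz":-10,"rx":0,"ry":0,"rz":0,"hand":0.9},{"tx":0,"ty":0,"tz":-35,"rx":0,"ry":0,"rz":0,"hand":0.9},{"tx":0,"ty":0,"tz":-70,"rx":0,"ry":0,"rz":0,"hand":0.9},{"tx":0,"ty":0,"tz":-104,"rx":0,"ry":0,"rz":0,"hand":0.9}]' && 
python3 -m pendant '[{"tx":-3,"ty":15,"tz":-8,"rx":0,"ry":0,"rz":0,"hand":0.5},{"tx":-11,"ty":50,"tz":-20,"rx":0,"ry":0,"rz":0,"hand":0.5},{"tx":-19,"ty":88,"tz":-20,"rx":0,"ry":0,"rz":0,"hand":0.5},{"tx":-27,"ty":126,"tz":-20,"rx":0,"ry":0,"rz":0,"hand":0.5},{"tx":-35,"ty":164,"tz":-20,"rx":0,"ry":0,"rz":0,"hand":0.5},{"tx":-43,"ty":202,"tz":-20,"rx":0,"ry":0,"rz":0,"hand":0.5},{"tx":-51,"ty":240,"tz":-20,"rx":0,"ry":0,"rz":0,"hand":0.5},{"tx":-59,"ty":278,"tz":-20,"rx":0,"ry":0,"rz":0,"hand":0.5},{"tx":-67,"ty":316,"tz":-20,"rx":0,"ry":0,"rz":0,"hand":0.5},{"tx":-75,"ty":354,"tz":-20,"rx":0,"ry":0,"rz":0,"hand":0.5}]' && python3 -m pendant '[{"tx":-9,"ty":38,"tz":0,"rx":0,"ry":0,"rz":0,"hand":0.5},{"tx":-18,"ty":74,"tz":0,"rx":0,"ry":0,"rz":0,"hand":0.5},{"tx":-24,"ty":100,"tz":0,"rx":0,"ry":0,"rz":0,"hand":0.5},{"tx":-28,"ty":114,"tz":0,"rx":0,"ry":0,"rz":0,"hand":0.5},{"tx":-28,"ty":120,"tz":0,"rx":0,"ry":0,"rz":0,"hand":0.5},{"tx":-28,"ty":120,"tz":0,"rx":0,"ry":0,"rz":0,"hand":0.5},{"tx":-28,"ty":120,"tz":0,"rx":0,"ry":0,"rz":0,"hand":0.5}]' &&
python3 -c "
from h import *
look('spoon_center',[7],'w8')
"
```

```text
t: 16.85
ee_pos: [477.0, -339.4, 121.0]
tcp_rot: [-0.001, -3.141, -0.001]
force: [0.2, -0.1, -0.1]
opening: 85.5
t: 17.68
ee_pos: [552.3, 16.5, 139.9]
tcp_rot: [0.001, 3.141, 0.0]
force: [1.1, -0.8, 0.6]
opening: 47.5
t: 18.27
ee_pos: [580.2, 133.4, 139.5]
tcp_rot: [-0.001, -3.141, 0.0]
force: [-0.9, 0.1, -0.2]
opening: 47.5
t 18.2667 tcp [580.2 133.4 139.5] rot  F [-0.9  0.1 -0.2] open 47.45492062048595
tool y angle 89.95735897905897 z [-0. -0. -1.]
lm 0.71 [203.7, 273.7] [579.8 132.9   7. ]
lm 0.29 [383.4, 45.6] [ 769.4 -101.7    7. ]
mask 0.71 [275.2, 199.1, 44.2, 195.8] z 7 [array([582.1, 132.4]), array([173.3,  39.2]), np.float64(0.9)]
```

View pics/w8.png

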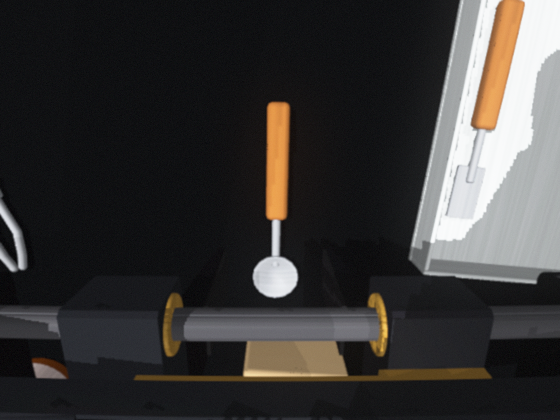

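The spoon lies straight along x (handle from (278,102) to (277,218), bowl at (275,276)). The estimate matches the TCP, so I'm descending.

```bash
python3 -m pendant '[{"tx":0,"ty":-0.5,"tz":30,"rx":0,"ry":0,"rz":0,"hand":0.5},{"tx":0,"ty":-0.5,"tz":68,"rx":0,"ry":0,"rz":0,"hand":0.5},{"tx":0,"ty":-0.5,"tz":102,"rx":0,"ry":0,"rz":0,"hand":0.5},{"tx":0,"ty":-0.5,"tz":124,"rx":0,"ry":0,"rz":0,"hand":0.5},{"tx":0,"ty":-0.5,"tz":133,"rx":0,"ry":0,"rz":0,"hand":0.5},{"tx":0,"ty":-0.5,"tz":136,"rx":0,"ry":0,"rz":0,"hand":0.4},{"tx":0,"ty":-0.5,"tz":136,"rx":0,"ry":0,"rz":0,"hand":0.2},{"tx":0,"ty":-0.5,"tz":136,"rx":0,"ry":0,"rz":0,"hand":0.05},{"tx":0,"ty":-0.5,"tz":136,"rx":0,"ry":0,"rz":0,"hand":0.05},{"tx":0,"ty":-0.5,"tz":136,"rx":0,"ry":0,"rz":0,"hand":0.05}]' 25 && python3 -m pendant '[{"tx":0,"ty":0,"tz":0,"rx":0,"ry":0,"rz":0,"hand":0.05},{"tx":0,"ty":0,"tz":0,"rx":0,"ry":0,"rz":0,"hand":0.05},{"tx":0,"ty":0,"tz":0,"rx":0,"ry":0,"rz":0,"hand":0.05}]'
```

```text
t: 19.25
ee_pos: [581.2, 133.8, 4.9]
tcp_rot: [0.001, 3.139, 0.001]
force: [-0.2, 1.3, 1.0]
opening: 19.6
t: 19.5
ee_pos: [581.1, 133.8, 4.8]
tcp_rot: [0.001, 3.14, 0.0]
force: [-0.7, -0.6, 7.5]
opening: 17.5
```

```bash
python3 -m pendant '[{"tx":0,"ty":0,"tz":-4,"rx":0,"ry":0,"rz":0,"hand":0.05},{"tx":0,"ty":0,"tz":-14,"rx":0,"ry":0,"rz":0,"hand":0.05},{"tx":0,"ty":0,"tz":-30,"rx":0,"ry":0,"rz":0,"hand":0.05},{"tx":0,"ty":0,"tz":-48,"rx":0,"ry":0,"rz":0,"hand":0.05},{"tx":0,"ty":0,"tz":-64,"rx":0,"ry":0,"rz":0,"hand":0.05},{"tx":0,"ty":0,"tz":-76,"rx":0,"ry":0,"rz":0,"hand":0.05},{"tx":0,"ty":0,"tz":-80,"rx":0,"ry":0,"rz":0,"hand":0.05}]' 25 && python3 -m pendant '[{"tx":2,"ty":8,"tz":0,"rx":0,"ry":0,"rz":0,"hand":0.05},{"tx":8,"ty":27,"tz":0,"rx":0,"ry":0,"rz":0.5,"hand":0.05},{"tx":16,"ty":55,"tz":0,"rx":0,"ry":0,"rz":1,"hand":0.05},{"tx":26,"ty":88,"tz":0,"rx":0,"ry":0,"rz":2,"hand":0.05},{"tx":36,"ty":122,"tz":0,"rx":0,"ry":0,"rz":3,"hand":0.05},{"tx":46,"ty":156,"tz":0,"rx":0,"ry":0,"rz":4,"hand":0.05},{"tx":54,"ty":184,"tz":0,"rx":0,"ry":0,"rz":5,"hand":0.05},{"tx":61,"ty":205,"tz":0,"rx":0,"ry":0,"rz":5.4,"hand":0.05},{"tx":65,"ty":219,"tz":0,"rx":0,"ry":0,"rz":5.4,"hand":0.05},{"tx":65,"ty":219,"tz":0,"rx":0,"ry":0,"rz":5.4,"hand":0.05}]' && python3 -c "
from h import *
look('spoon_center',[85],'w9')
look('spatula_center',[11])
"
```

```text
t: 20.08
ee_pos: [581.3, 133.9, 86.0]
tcp_rot: [0.001, 3.139, 0.001]
force: [0.7, -0.4, -0.9]
opening: 17.7
t: 20.92
ee_pos: [514.2, 355.2, 82.7]
tcp_rot: [-0.144, -3.137, 0.0]
force: [-0.9, -0.3, -0.6]
opening: 17.9
t 20.9167 tcp [514.2 355.2  82.7] rot  F [-0.9 -0.3 -0.6] open 17.865019449056767
tool y angle 84.74053565691007 z [-0. -0. -1.]
lm 0.71 [266.0, 275.8] [512.3 356.3  85. ]
mask 0.89 [275.6, 233.8, 58.1, 288.1] z 85 [array([503.3, 353.6]), array([ 32. , 149.8]), np.float64(87.2)]
t 21.0667 tcp [515.7 352.1  83.1] rot  F [ 0.9 -0.6 -1.1] open 17.726366759424717
tool y angle 84.57284852875117 z [-0. -0. -1.]
lm 0.66 [214.3, 198.3] [502.8 300.5  11. ]
mask 0.9 [201.6, 181.6, 39.3, 188.6] z 11 [array([484.9, 304.8]), array([ 21.9, 130. ]), np.float64(84.2)]
```

View pics/w9.png

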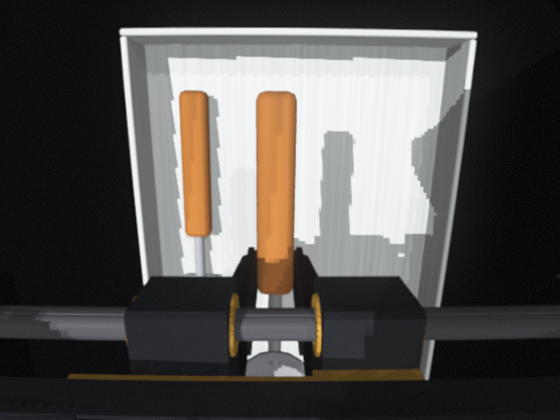

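The spoon is level and centred, parallel to the tray sides, with the spatula to its left at (196,165). The near rim is at row 35.

```bash
python3 -c "
from h import *
C=cam('wrist');print(w('wrist',[(122,33),(475,36)],35,C))"
python3 -m pendant '[{"tx":0,"ty":0,"tz":6,"rx":0,"ry":0,"rz":0,"hand":0.05},{"tx":0,"ty":0,"tz":20,"rx":0,"ry":0,"rz":0,"hand":0.05},{"tx":0,"ty":0,"tz":36,"rx":0,"ry":0,"rz":0,"hand":0.05},{"tx":0,"ty":0,"tz":50,"rx":0,"ry":0,"rz":0,"hand":0.05},{"tx":0,"ty":0,"tz":61,"rx":0,"ry":0,"rz":0,"hand":0.05},{"tx":0,"ty":0,"tz":67,"rx":0,"ry":0,"rz":0,"hand":0.05},{"tx":0,"ty":0,"tz":70,"rx":0,"ry":0,"rz":0,"hand":0.05},{"tx":0,"ty":0,"tz":71.5,"rx":0,"ry":0,"rz":0,"hand":0.05},{"tx":0,"ty":0,"tz":72,"rx":0,"ry":0,"rz":0,"hand":0.05},{"tx":0,"ty":0,"tz":72,"rx":0,"ry":0,"rz":0,"hand":0.05}]' && python3 -m pendant '[{"tx":0,"ty":0,"tz":0.6,"rx":0,"ry":0,"rz":0,"hand":0.05},{"tx":0,"ty":0,"tz":1.2,"rx":0,"ry":0,"rz":0,"hand":0.05},{"tx":0,"ty":0,"tz":1.2,"rx":0,"ry":0,"rz":0,"hand":0.05}]'
```

```text
[[389.09973075 278.83109989  35.        ]
 [409.00153944 475.36031065  35.        ]]
t: 22.05
ee_pos: [515.9, 352.9, 12.0]
tcp_rot: [0.149, 3.137, 0.001]
force: [0.0, 1.2, -0.3]
opening: 17.3
t: 22.3
ee_pos: [515.8, 352.9, 10.6]
tcp_rot: [0.149, 3.138, 0.001]
force: [-0.2, -0.7, -0.8]
opening: 18.0
```

```bash
python3 -m pendant '[{"tx":0,"ty":0,"tz":0.6,"rx":0,"ry":0,"rz":0,"hand":0.05},{"tx":0,"ty":0,"tz":1.2,"rx":0,"ry":0,"rz":0,"hand":0.05},{"tx":0,"ty":0,"tz":1.2,"rx":0,"ry":0,"rz":0,"hand":0.05}]'; python3 -m pendant '[{"tx":0,"ty":0,"tz":0.5,"rx":0,"ry":0,"rz":0,"hand":0.05},{"tx":0,"ty":0,"tz":1,"rx":0,"ry":0,"rz":0,"hand":0.05},{"tx":0,"ty":0,"tz":1,"rx":0,"ry":0,"rz":0,"hand":0.05}]'
```

```text
t: 22.55
ee_pos: [515.6, 352.8, 9.1]
tcp_rot: [-0.149, -3.138, -0.0]
force: [-0.2, 0.1, -1.1]
opening: 17.6
t: 22.8
ee_pos: [515.7, 352.8, 8.8]
tcp_rot: [0.149, 3.138, 0.0]
force: [-2.5, -1.0, 7.6]
opening: 17.8
```

```bash
python3 -m pendant '[{"tx":0,"ty":0,"tz":-0.7,"rx":0,"ry":0,"rz":0,"hand":0.05},{"tx":0,"ty":0,"tz":-0.7,"rx":0,"ry":0,"rz":0,"hand":0.22},{"tx":0,"ty":0,"tz":-0.7,"rx":0,"ry":0,"rz":0,"hand":0.36},{"tx":0,"ty":0,"tz":-0.7,"rx":0,"ry":0,"rz":0,"hand":0.36},{"tx":0,"ty":0,"tz":-0.7,"rx":0,"ry":0,"rz":0,"hand":0.36},{"tx":0,"ty":0,"tz":-8,"rx":0,"ry":0,"rz":0,"hand":0.36},{"tx":0,"ty":0,"tz":-28,"rx":0,"ry":0,"rz":0,"hand":0.36},{"tx":0,"ty":0,"tz":-62,"rx":0,"ry":0,"rz":0,"hand":0.36},{"tx":0,"ty":0,"tz":-98,"rx":0,"ry":0,"rz":0,"hand":0.36},{"tx":0,"ty":0,"tz":-120,"rx":0,"ry":0,"rz":0,"hand":0.36}]' && 
python3 -m pendant '[{"tx":-3,"ty":-18,"tz":-5,"rx":0,"ry":0,"rz":0,"hand":0.5},{"tx":-9,"ty":-54,"tz":-10,"rx":0,"ry":0,"rz":0,"hand":0.5},{"tx":-15,"ty":-92,"tz":-12,"rx":0,"ry":0,"rz":0,"hand":0.5},{"tx":-22,"ty":-131,"tz":-12,"rx":0,"ry":0,"rz":0,"hand":0.5},{"tx":-29,"ty":-170,"tz":-12,"rx":0,"ry":0,"rz":0,"hand":0.5},{"tx":-36,"ty":-209,"tz":-12,"rx":0,"ry":0,"rz":0,"hand":0.5},{"tx":-43,"ty":-248,"tz":-12,"rx":0,"ry":0,"rz":0,"hand":0.5},{"tx":-49,"ty":-287,"tz":-12,"rx":0,"ry":0,"rz":0,"hand":0.5},{"tx":-56,"ty":-326,"tz":-12,"rx":0,"ry":0,"rz":0,"hand":0.5},{"tx":-63,"ty":-365,"tz":-12,"rx":0,"ry":0,"rz":0,"hand":0.5}]' && python3 -m pendant '[{"tx":-6,"ty":-36,"tz":0,"rx":0,"ry":0,"rz":-4,"hand":0.5},{"tx":-12,"ty":-68,"tz":0,"rx":0,"ry":0,"rz":-9,"hand":0.5},{"tx":-16,"ty":-90,"tz":0,"rx":0,"ry":0,"rz":-14,"hand":0.5},{"tx":-18,"ty":-101,"tz":0,"rx":0,"ry":0,"rz":-17,"hand":0.5},{"tx":-18,"ty":-105,"tz":0,"rx":0,"ry":0,"rz":-17,"hand":0.5},{"tx":-18,"ty":-105,"tz":0,"rx":0,"ry":0,"rz":-17,"hand":0.5},{"tx":-18,"ty":-105,"tz":0,"rx":0,"ry":0,"rz":-17,"hand":0.5}]' &&
python3 -c "
from h import *
look('tongs_center',[6],'w10')
"
```

```text
t: 23.63
ee_pos: [516.3, 353.1, 131.9]
tcp_rot: [0.149, 3.135, 0.003]
force: [0.1, 0.2, 1.2]
opening: 34.4
t: 24.47
ee_pos: [543.7, -18.5, 140.8]
tcp_rot: [0.149, 3.137, 0.0]
force: [0.4, 0.3, -0.7]
opening: 47.5
t: 25.05
ee_pos: [551.6, -122.2, 140.3]
tcp_rot: [-0.314, 3.126, 0.0]
force: [0.6, -0.1, 0.2]
opening: 47.8
t 25.05 tcp [ 551.6 -122.2  140.3] rot  F [ 0.6 -0.1  0.2] open 47.82287648543358
tool y angle 101.46217947943668 z [-0.  0. -1.]
lm 0.96 [210.2, 273.6] [ 557.7 -121.6    6. ]
mask 0.71 [269.4, 197.6, 65.6, 198.1] z 6 [array([ 555.1, -124.6]), array([179.9,  51.2]), np.float64(11.5)]
```

View pics/w10.png

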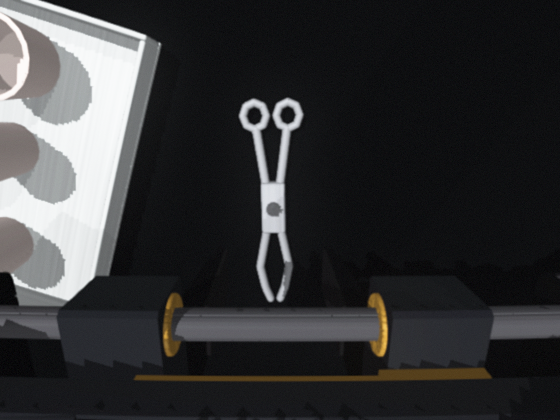

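The tongs line up vertically in the view, with the pivot at (274,209) and the block spanning rows 183–233. All three crucibles stand in the tray at left. I'll shift about 4 mm towards the jaws and descend.

```bash
python3 -m pendant '[{"tx":-4,"ty":0,"tz":30,"rx":0,"ry":0,"rz":0,"hand":0.5},{"tx":-4,"ty":0,"tz":68,"rx":0,"ry":0,"rz":0,"hand":0.5},{"tx":-4,"ty":0,"tz":102,"rx":0,"ry":0,"rz":0,"hand":0.5},{"tx":-4,"ty":0,"tz":124,"rx":0,"ry":0,"rz":0,"hand":0.5},{"tx":-4,"ty":0,"tz":134,"rx":0,"ry":0,"rz":0,"hand":0.5},{"tx":-4,"ty":0,"tz":137.5,"rx":0,"ry":0,"rz":0,"hand":0.4},{"tx":-4,"ty":0,"tz":137.5,"rx":0,"ry":0,"rz":0,"hand":0.2},{"tx":-4,"ty":0,"tz":137.5,"rx":0,"ry":0,"rz":0,"hand":0.05},{"tx":-4,"ty":0,"tz":137.5,"rx":0,"ry":0,"rz":0,"hand":0.05},{"tx":-4,"ty":0,"tz":137.5,"rx":0,"ry":0,"rz":0,"hand":0.05}]' 40 && python3 -m pendant '[{"tx":0,"ty":0,"tz":0,"rx":0,"ry":0,"rz":0,"hand":0.05},{"tx":0,"ty":0,"tz":0,"rx":0,"ry":0,"rz":0,"hand":0.05},{"tx":0,"ty":0,"tz":0,"rx":0,"ry":0,"rz":0,"hand":0.05}]' 40
```

```text
t: 26.03
ee_pos: [556.4, -122.1, 4.0]
tcp_rot: [-0.316, 3.124, -0.001]
force: [-0.2, 0.5, 6.3]
opening: 19.5
t: 26.28
ee_pos: [556.4, -122.1, 3.9]
tcp_rot: [-0.316, 3.124, -0.001]
force: [-0.5, 0.8, 7.0]
opening: 19.5
```

```bash
python3 -m pendant '[{"tx":0,"ty":0,"tz":-4,"rx":0,"ry":0,"rz":0,"hand":0.05},{"tx":0,"ty":0,"tz":-14,"rx":0,"ry":0,"rz":0,"hand":0.05},{"tx":0,"ty":0,"tz":-30,"rx":0,"ry":0,"rz":0,"hand":0.05},{"tx":0,"ty":0,"tz":-48,"rx":0,"ry":0,"rz":0,"hand":0.05},{"tx":0,"ty":0,"tz":-65,"rx":0,"ry":0,"rz":0,"hand":0.05},{"tx":0,"ty":0,"tz":-78,"rx":0,"ry":0,"rz":0,"hand":0.05},{"tx":0,"ty":0,"tz":-83,"rx":0,"ry":0,"rz":0,"hand":0.05}]' && python3 -m pendant '[{"tx":-1,"ty":8,"tz":0,"rx":0,"ry":0,"rz":0,"hand":0.05},{"tx":-4,"ty":27,"tz":0,"rx":0,"ry":0,"rz":0,"hand":0.05},{"tx":-8,"ty":56,"tz":0,"rx":0,"ry":0,"rz":0,"hand":0.05},{"tx":-13,"ty":90,"tz":0,"rx":0,"ry":0,"rz":0,"hand":0.05},{"tx":-18,"ty":126,"tz":0,"rx":0,"ry":0,"rz":0,"hand":0.05},{"tx":-23,"ty":163,"tz":0,"rx":0,"ry":0,"rz":0,"hand":0.05},{"tx":-28,"ty":200,"tz":0,"rx":0,"ry":0,"rz":0,"hand":0.05},{"tx":-33,"ty":237,"tz":0,"rx":0,"ry":0,"rz":0,"hand":0.05},{"tx":-38,"ty":274,"tz":0,"rx":0,"ry":0,"rz":0,"hand":0.05},{"tx":-44,"ty":312,"tz":0,"rx":0,"ry":0,"rz":0,"hand":0.05}]' && python3 -m pendant '[{"tx":-5,"ty":36,"tz":0,"rx":0,"ry":0,"rz":2,"hand":0.05},{"tx":-10,"ty":72,"tz":0,"rx":0,"ry":0,"rz":4,"hand":0.05},{"tx":-15,"ty":108,"tz":0,"rx":0,"ry":0,"rz":7,"hand":0.05},{"tx":-20,"ty":142,"tz":0,"rx":0,"ry":0,"rz":10,"hand":0.05},{"tx":-25,"ty":174,"tz":0,"rx":0,"ry":0,"rz":13,"hand":0.05},{"tx":-29,"ty":200,"tz":0,"rx":0,"ry":0,"rz":15,"hand":0.05},{"tx":-31,"ty":217,"tz":0,"rx":0,"ry":0,"rz":16.5,"hand":0.05},{"tx":-32,"ty":224.5,"tz":0,"rx":0,"ry":0,"rz":16.5,"hand":0.05},{"tx":-32,"ty":224.5,"tz":0,"rx":0,"ry":0,"rz":16.5,"hand":0.05},{"tx":-32,"ty":224.5,"tz":0,"rx":0,"ry":0,"rz":16.5,"hand":0.05}]' && python3 -c "
from h import *
look('tongs_center',[85],'w11')
"
```

```text
t: 26.87
ee_pos: [556.4, -122.2, 88.3]
tcp_rot: [-0.316, 3.123, -0.002]
force: [0.4, 0.0, -1.1]
opening: 19.6
t: 27.7
ee_pos: [535.0, 194.6, 84.9]
tcp_rot: [0.317, -3.124, 0.0]
force: [0.9, 0.2, -1.2]
opening: 19.9
t: 28.53
ee_pos: [522.0, 418.4, 85.0]
tcp_rot: [-0.133, -3.138, 0.001]
force: [-0.6, -0.1, -0.4]
opening: 19.6
t 28.5333 tcp [522.  418.4  85. ] rot  F [-0.6 -0.1 -0.4] open 19.637922497588132
tool y angle 85.14577404695673 z [-0. -0. -1.]
lm 0.61 [268.6, 274.4] [522.5 418.5  85. ]
mask 0.75 [273.6, 225.2, 112.3, 294.2] z 85 [array([508.3, 417.4]), array([ 51.9, 157. ]), np.float64(83.4)]
```

View pics/w11.png

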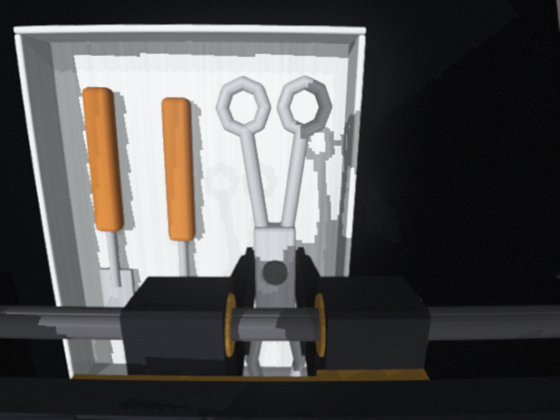

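The tongs are level over the left third of the tray, beside the spoon at (178,170) and spatula (100,160). I'll check wall clearance, then lower.

```bash
python3 -c "
from h import *
C=cam('wrist');p=w('wrist',[(17,30),(365,30),(357,150)],35,C);print(p)
s=r.read_state();M=Ro.from_rotvec(s['tcp_rot']).as_matrix();print(s['ee_pos'],(p-s['ee_pos'])@M)"
python3 -m pendant '[{"tx":0,"ty":0,"tz":6,"rx":0,"ry":0,"rz":0,"hand":0.05},{"tx":0,"ty":0,"tz":20,"rx":0,"ry":0,"rz":0,"hand":0.05},{"tx":0,"ty":0,"tz":30,"rx":0,"ry":0,"rz":0,"hand":0.05}]'
```

```text
[[387.55981634 282.40038147  35.        ]
 [406.72203012 478.78009459  35.        ]
 [473.16372773 472.11258043  35.        ]]
[522.82850834 417.67623072  85.59984892] [[ 123.00871645 -146.48471495   50.68138814]
 [ 120.95404277   50.81697497   50.62110003]
 [  54.18442193   49.93819137   50.60115391]]
t: 28.93
ee_pos: [522.8, 418.1, 54.8]
tcp_rot: [0.136, 3.139, 0.0]
force: [-0.2, -0.5, -1.1]
opening: 19.3
```

```bash
python3 -m pendant '[{"tx":0,"ty":0,"tz":10,"rx":0,"ry":0,"rz":0,"hand":0.05},{"tx":0,"ty":0,"tz":22,"rx":0,"ry":0,"rz":0,"hand":0.05},{"tx":0,"ty":0,"tz":32,"rx":0,"ry":0,"rz":0,"hand":0.05},{"tx":0,"ty":0,"tz":38,"rx":0,"ry":0,"rz":0,"hand":0.05},{"tx":0,"ty":0,"tz":41,"rx":0,"ry":0,"rz":0,"hand":0.05},{"tx":0,"ty":0,"tz":43,"rx":0,"ry":0,"rz":0,"hand":0.05},{"tx":0,"ty":0,"tz":44,"rx":0,"ry":0,"rz":0,"hand":0.05},{"tx":0,"ty":0,"tz":44.7,"rx":0,"ry":0,"rz":0,"hand":0.05},{"tx":0,"ty":0,"tz":44.7,"rx":0,"ry":0,"rz":0,"hand":0.05}]' && python3 -m pendant '[{"tx":0,"ty":0,"tz":0.6,"rx":0,"ry":0,"rz":0,"hand":0.05},{"tx":0,"ty":0,"tz":1.2,"rx":0,"ry":0,"rz":0,"hand":0.05},{"tx":0,"ty":0,"tz":1.2,"rx":0,"ry":0,"rz":0,"hand":0.05}]'
```

```text
t: 29.68
ee_pos: [522.8, 419.0, 11.3]
tcp_rot: [0.135, 3.138, 0.001]
force: [-0.5, 0.4, -1.6]
opening: 19.5
t: 29.93
ee_pos: [522.6, 418.9, 9.9]
tcp_rot: [0.135, 3.138, 0.0]
force: [0.5, 0.4, -0.8]
opening: 19.5
```

```bash
python3 -m pendant '[{"tx":0,"ty":0,"tz":0.6,"rx":0,"ry":0,"rz":0,"hand":0.05},{"tx":0,"ty":0,"tz":1.2,"rx":0,"ry":0,"rz":0,"hand":0.05},{"tx":0,"ty":0,"tz":1.2,"rx":0,"ry":0,"rz":0,"hand":0.05}]'; python3 -m pendant '[{"tx":0,"ty":0,"tz":0.5,"rx":0,"ry":0,"rz":0,"hand":0.05},{"tx":0,"ty":0,"tz":1,"rx":0,"ry":0,"rz":0,"hand":0.05},{"tx":0,"ty":0,"tz":1,"rx":0,"ry":0,"rz":0,"hand":0.05}]'
```

```text
t: 30.18
ee_pos: [522.6, 418.9, 8.5]
tcp_rot: [-0.135, -3.139, -0.0]
force: [0.2, -0.3, -0.4]
opening: 19.7
t: 30.43
ee_pos: [522.6, 418.9, 8.0]
tcp_rot: [0.135, 3.139, 0.0]
force: [-2.0, -1.1, 4.4]
opening: 19.9
```

Contact. Now I'll release, lift, and draw back so the top camera can see.

```bash
python3 -m pendant '[{"tx":0,"ty":0,"tz":-0.5,"rx":0,"ry":0,"rz":0,"hand":0.05},{"tx":0,"ty":0,"tz":-0.5,"rx":0,"ry":0,"rz":0,"hand":0.25},{"tx":0,"ty":0,"tz":-0.5,"rx":0,"ry":0,"rz":0,"hand":0.38},{"tx":0,"ty":0,"tz":-0.5,"rx":0,"ry":0,"rz":0,"hand":0.38},{"tx":0,"ty":0,"tz":-0.5,"rx":0,"ry":0,"rz":0,"hand":0.38},{"tx":0,"ty":0,"tz":-8,"rx":0,"ry":0,"rz":0,"hand":0.38},{"tx":0,"ty":0,"tz":-28,"rx":0,"ry":0,"rz":0,"hand":0.38},{"tx":0,"ty":0,"tz":-62,"rx":0,"ry":0,"rz":0,"hand":0.38},{"tx":0,"ty":0,"tz":-100,"rx":0,"ry":0,"rz":0,"hand":0.38},{"tx":0,"ty":0,"tz":-140,"rx":0,"ry":0,"rz":0,"hand":0.38}]' && python3 -m pendant '[{"tx":0,"ty":-38,"tz":-10,"rx":0,"ry":0,"rz":0,"hand":0.38},{"tx":0,"ty":-76,"tz":-20,"rx":0,"ry":0,"rz":0,"hand":0.38},{"tx":0,"ty":-114,"tz":-30,"rx":0,"ry":0,"rz":0,"hand":0.38},{"tx":0,"ty":-152,"tz":-40,"rx":0,"ry":0,"rz":0,"hand":0.38},{"tx":0,"ty":-190,"tz":-50,"rx":0,"ry":0,"rz":0,"hand":0.38},{"tx":0,"ty":-228,"tz":-60,"rx":0,"ry":0,"rz":0,"hand":0.38},{"tx":0,"ty":-266,"tz":-60,"rx":0,"ry":0,"rz":0,"hand":0.38},{"tx":0,"ty":-304,"tz":-60,"rx":0,"ry":0,"rz":0,"hand":0.38},{"tx":0,"ty":-342,"tz":-60,"rx":0,"ry":0,"rz":0,"hand":0.38},{"tx":0,"ty":-370,"tz":-60,"rx":0,"ry":0,"rz":0,"hand":0.38}]' && python3 -c "
from h import *
a=r.get_image('top');cv2.imwrite('pics/topf.png',cv2.resize(a[110:320,80:490,::-1],(800,410),interpolation=cv2.INTER_CUBIC));print(r.read_state()['t'])"
```

```text
t: 31.27
ee_pos: [522.1, 418.6, 149.0]
tcp_rot: [-0.135, -3.138, 0.001]
force: [0.1, 0.9, 0.7]
opening: 36.0
t: 32.1
ee_pos: [490.2, 47.8, 208.3]
tcp_rot: [0.136, 3.138, -0.0]
force: [0.3, -0.1, 0.7]
opening: 36.3
32.15
```

The picture limit is reached, so the last check has to be numeric.

```bash
python3 -c "
from h import *
np.set_printoptions(precision=1,suppress=True)
for c in ('top','scene'):
  r.get_image(c)
  for n,z in (('tall_crucible_center',34),('low_crucible_center',27),('stored_crucible_center',30),('spoon_center',11),('tongs_center',10),('spatula_center',11)):
    for d in r.cut_out(c,n)[:2]:
      y,x=np.nonzero(d['mask']);P=w(c,np.c_[x,y],z)[:,:2]
      T,yaw=((553,-350),-6.3) if 'cruc' in n else ((518,361),-4.8)
      a=np.radians(yaw);L=(P-T)@np.array([[np.cos(a),-np.sin(a)],[np.sin(a),np.cos(a)]])
      print(c,n,round(d['p'],2),'world',P.mean(0),'local',L.min(0),L.max(0))
print(r.read_state()['t'])"
```

```text
top tall_crucible_center 0.6 world [ 547.9 -352.6] local [-29.7 -32.4] [24.7 28.4]
top low_crucible_center 0.73 world [ 476.5 -341.7] local [-106.5  -34.8] [-45.7  37.2]
top stored_crucible_center 0.64 world [ 634.2 -356.7] local [ 53.7 -28.3] [112.   35.9]
top spoon_center 0.6 world [519.1 353.3] local [-87.9 -26.1] [82.  11.6]
top tongs_center 0.83 world [507.7 420.6] local [-93.1  33.1] [87.6 82. ]
top spatula_center 0.62 world [507.1 302.1] local [-92.9 -73. ] [ 78.1 -49.1]
top spatula_center 0.62 world [ 775.6 -215.8] local [ 264.5 -589.6] [ 346.2 -516.1]
scene tall_crucible_center 0.79 world [ 547.5 -350.7] local [-56.4 -31.2] [45.3 30.3]
scene tall_crucible_center 0.74 world [549.4 388.7] local [-171.4  710.2] [  1.2 752.5]
scene low_crucible_center 0.55 world [ 466.  -339.1] local [-130.8  -31.7] [-33.1  38.4]
scene stored_crucible_center 0.95 world [ 631.8 -354.2] local [ 35.5 -25. ] [120.4  36.6]
scene spoon_center 0.61 world [522.  349.5] local [-87.6 -33.4] [85.  12.6]
scene tongs_center 0.79 world [507.7 417.8] local [-88.4  32.7] [89.2 80.7]
scene spatula_center 0.78 world [505.7 300.7] local [-92.6 -71.3] [ 81.6 -49.7]
scene spatula_center 0.61 world [ 448.7 -333.3] local [ -50.5 -730.6] [  43.8 -659.6]
32.85
```

All six items are inside their trays, within ±121 x ±96 mm, and both cameras agree. The gripper is clear at 208 mm, so I'm handing in.

```bash
python3 -c "
from station import r
print(r.job_done(), r.read_state()['t'])"
```

```text
the job is handed in; nothing more can be done
the job is handed in; nothing more can be done
```

The job is handed in at about 33 s of the 72 s allowed. Both loose crucibles are in the crucible tray, and the spoon and tongs are in the tool tray.

- **Crucibles:** I lowered each one in steps of about 1 mm until it touched the tray floor. Contact force was up to 12 N for the tall one and 5 N for the low one, and I eased off slightly before releasing. They stand at about (547,-352) and (477,-341), roughly 10 mm or more from each other, the stored crucible and the walls.
- **Tools:** The spoon and tongs lie parallel to the spatula. In the tray's frame they span about x ±93 mm, with the spoon at y -26 to 12 and the tongs at y 33 to 82. That is inside the walls at ±121 and ±96.
- **Last checks:** The networks' masks from the top and scene cameras agreed on all six items to within about 11 mm. The stored crucible and spatula were still where they started.
- **Not checked by eye:** I had used up the 12 pictures, so I could not view the final scene. That all crucibles stand upright rests on the mask sizes and positions, plus earlier wrist pictures. I did not re-measure the firebrick, jar and tin, though nothing went near them.
- **Problem along the way:** My first two moves were refused because fields were missing from the rows. That cost one picture and no arm motion.

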